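# Load an adapter under the spring hold-down of a test nest

### The arm

A 7-joint arm with a two-finger parallel gripper is mounted at the origin on a cart in front of the work surface, level with it; the furniture and walls round the work are solid. World frame = base frame: x ahead of the robot, y to its left, z up, the work surface at z = 0. Lengths are in m, angles in rad, forces in N, time in s.
With the tool pointing down it reaches from about 0.425 to 0.875 m from the base axis. Payload 4.7 kg.
Tool frame: the origin (TCP) lies where the fingers leave the gripper's body, on its centre line; the fingertips stand 70 mm ahead of it and the grasp point (between the pads) lies 51 mm ahead of it; z points along the fingers, y is the line along which they close (so a half turn about z gives the same grasp; the last joint's range is limited). The gripper opens to 87 mm and grips with 3 to 60 N. Pads are 19 mm wide; open, the fingers measure 117 mm over their backs; the gripper's body (75 mm by 190 mm) begins 51 mm behind the grasp point.
Start: joints at [1.339, 0.321, -0.07, 1.45, 0.023, 1.371, -0.057], TCP at [0.158, -0.63, 0.292] pointing down, gripper open.
Joint ranges: [-2.86, 2.86], [-0.3, 2.09], [-1.38, 1.24], [0.06, 2.45], [-1.56, 4.7], [0.09, 2.05], [-2.69, 2.69]. Speed limits (rad/s): [2.57, 2.57, 3.14, 3.14, 3.14, 3.14, 3.14].

### API

Orientations are given as a rotation vector (axis times angle).
In Python, from bench import ctrl gives the robot as it stands.
- The arm moves only by the tool drive_tool, never from a script. Its argument "motion" is a list of rows, each a list of 3 entries, a list of its own where there are three numbers: the shift along the tool's x, y, z in cm, then the turn, a rotation vector about the tool's x, y, z in degrees, then the opening, from -1 (shut) to 1 (fully open). In form: [[[x, y, z], [ax, ay, az], claw], ...]. A call has 1 to 12 rows; each row shifts and turns the commanded pose from where the row before left it, along the tool's axes as they then stand; what a row does not reach is not made up. A row lasts 1/8 s, in which the tool goes at most 62.5 mm and 10.7 degrees, less where a joint would pass 70% of its speed; a pose out of reach is approached as far as the arm can. A call with a gripper value outside its range is refused whole. The fingers move at their own pace and stop on an object; "force" is the grip in N (left out, the last holds). Time passes only in rows, so rows that do not move let the fingers close. It gives the time, the measured TCP pose, the force, the opening and the grip force at its end, in the units of the state.
- ctrl.get_state(): the state, without advancing time (a new reading comes with each control period).
- ctrl.get_image(name): name is "side" or "top" or "wrist"; returns the picture (400x640x3 uint8, red, green, blue); there is no depth.
- ctrl.calibration(name): a dict with "K" (3x3 intrinsics, pixels), "origin" and "attitude" of the camera in the world; the wrist camera has in their place "tool_from_camera" (4x4, takes a point from camera to tool coordinates, whose origin is the TCP and whose axes are the flange's). Camera axes: x right, y up, looking along -z (the intrinsics and any distortion apply to the point x, -y, -z); pixel columns grow to the right and rows downward; lengths in m; the calibration is good to about 2 mm. A picture is of the moment at which its call begins: read the wrist's pose just before it. calibration takes no time and is no camera call.
- ctrl.close_job(): hands the job in; it is judged then, once.
The state is a dict: "time": time; "joint_positions": joint angles; "qd": joint speeds; "joint_torque": joint torques, N m; "position": TCP position; "tool_rot": TCP orientation; "ft_force": force on the tool from outside, world axes, zero at the start; "torque": the same for the moment, N m; "grip_width": opening from 0.0 (shut) to 1.0 (fully open); "grip_force": force on a finger pad.
Only numpy, scipy, OpenCV 4.12 (cv2) and the standard library are available. Lean on these libraries where they do the work, as an engineer would, in place of code of your own. Each camera call takes 0.05 s, during which the arm holds its last target. There are 200 camera calls.

### The job

Load the power adapter into the test nest it is lying in, without gripping or lifting it: with one fingertip press down the long tread so that the spring-closed hold-down flap swings up, and while you keep it open push the adapter along between the rails with the other fingertip, under the flap and fully home against the end stop. Then let the tread go so that the flap closes on top of the adapter and holds it there; leave everything else on the bench where it is.

Things in the scene. Friction and masses are not known exactly. Their poses are not given: they have to be found in the camera images.
- nest: Flat aluminium test nest fixed to the bench. Origin: at bench level on the centre line of the adapter's lane; x is the push direction (to flap and end stop), y points to the tread's side, z up. Base plate x -175..170, y -40..90 mm, top at z 5 mm. Grey guide rails along x from -170 to 145 mm, inner faces at y = -28.5 and 28.5 mm, tops at z 15 mm.
- flap (a joint): Angle (rad) of the sprung flap with its tread, one rigid piece on a hinge rod along the nest's x: 0 closed (it springs back there by itself), 0.25 when its foot lies flat on the adapter, 0.55 fully open (limit). The adapter passes under from about 0.32; at 0.50 it has about 6 mm to spare.
- flap_foot (a point): Middle of the underside of the flap's foot, which hangs in the lane and blocks it when closed. The foot spans x = 80 to 130 mm and about y = -25 to 12 mm in the nest. Open, the flap's highest point is at z = 66 mm.
- hinge_rod (a point): Point on the hinge rod's centre line (8 mm steel rod along the nest's x, at y = 40, z = 27 mm in the nest), at x = 0. Its two bearing blocks stand at x = -165 and 145 mm and are 36 mm high.
- tread_mid (a point): Middle of the top of the tread, the ribbed steel strip beside the lane: 30 mm wide across, 215 mm long (x = -175 to 40 mm in the nest), so a fingertip can slide along it while pressing. Its middle line: released y = 71, z = 38 mm (tilted 0.55 rad, outer edge up at z = 48); fully pressed level at y = 72, z = 20 mm. Pressing takes about 3 N at first, 5 N fully down.
- adapter_dut: Black power adapter, 0.22 to 0.35 kg, lying between the rails. Origin: underside, on its middle line; its y axis is its long axis and points along the nest's x. Body 52 mm wide, 32 mm high (top 37 mm above the bench), from y = -68 mm (flat rear end, the one to push) to 54 mm (front end); a thin cable stub reaches to y = 72 mm. Home: origin at x = 86 mm in the nest.
- stop_face (a point): Midway between the faces of the two dark end stop posts (x = 140 mm in the nest, 32 mm high, a 23 mm gap between them for the cable stub), 21 mm above the bench. Home means the adapter's front end touches the posts.
- relay: Relay with a clear cover, 50x28x22 mm, lying near the nest; leave it alone.
- tape_roll: Roll of black tape, 55 mm across, 19 mm high, lying near the nest; leave it alone.
- solder_reel: Reel of solder, 48 mm across, 36 mm high, standing near the nest; leave it alone.
- terminal_block: White strip of screw terminals, 18x58x14 mm, lying near the nest; leave it alone.
- trimmer_driver: Small screwdriver, 109 mm long, lying on the bench; leave it alone.
- hex_key: Hexagon key, 32x89x8 mm, lying near the nest; leave it alone.
- adapter_wait_1: Waiting power adapter, 46x126x30 mm, on the bench away from the nest; leave it alone.
- adapter_wait_2: Waiting power adapter, 50x136x32 mm, on the bench away from the nest; leave it alone.

How it is judged:
By the outcome, as a careful person would: the job done as asked, in the order asked, and still so for the second after the job is handed in, with the robot touching nothing.
It also fails if it takes over 45 s, if anything falls off the work surface, if the arm or the gripper's body presses on something with over 40 N, if the wrist force passes 120 N, or if a joint passes its speed limit or range.

## Working session

There is one attempt and no reset: what is moved stays moved. The work goes in short steps, Python scripts to look and compute and a tool call to move; the robot and the scene stay as the last step left them, time stands still between calls to the robot, and variables do not carry over. Pictures are saved under pics/ and viewed, at most 10 in all, crops included, and the job is handed in when it is done.

Besides the shell and the picture viewer there is one more tool, called after "Call:" as name([rows], argument=value, ...), one row to a line, values as JSON. drive_tool: Moves the arm, as the interface text tells. Its arguments: {"type":"object","properties":{"motion":{"type":"array","items":{"type":"array"}},"force":{"type":"number"}},"required":["motion"]}

```bash
mkdir -p pics; python3 - <<'E'
from bench import ctrl
import cv2,numpy as np
np.set_printoptions(precision=4,suppress=True)
s=ctrl.get_state();print(s)
for n in("top","side"):
    cv2.imwrite(f"pics/{n}0.png",ctrl.get_image(n)[:,:,::-1]);print(ctrl.calibration(n))
print(ctrl.calibration("wrist"))
E
```

```text
{'time': 0.0, 'joint_positions': array([ 1.3391,  0.3219, -0.0701,  1.4517,  0.0226,  1.3708, -0.0569]), 'qd': array([ 0.    , -0.003 ,  0.0007,  0.0008,  0.0007,  0.0027, -0.0012]), 'joint_torque': array([  0.    , -49.13  ,  -0.4045, -31.2524,  -0.0642,   0.0439,
         0.0002]), 'position': array([ 0.158 , -0.6301,  0.2911]), 'tool_rot': array([-3.116 , -0.3849,  0.0005]), 'ft_force': array([ 0.4035, -0.0932,  0.2658]), 'torque': array([-0.0285, -0.0129,  0.0294]), 'grip_force': 0.0, 'grip_width': 1.001353007079218}
{'K': array([[509.727 ,   0.    , 309.4715],
       [  0.    , 509.727 , 195.0616],
       [  0.    ,   0.    ,   1.    ]]), 'origin': array([0.2849, 0.0051, 1.6202]), 'attitude': array([ 0.1011, -0.1066, -1.5823])}
{'K': array([[470.3098,   0.    , 320.4456],
       [  0.    , 470.3098, 199.8655],
       [  0.    ,   0.    ,   1.    ]]), 'origin': array([0.1115, 0.7835, 0.7407]), 'attitude': array([ 0.2761, -1.184 , -2.4363])}
{'K': array([[283.5781,   0.    , 317.7475],
       [  0.    , 283.5781, 195.5098],
       [  0.    ,   0.    ,   1.    ]]), 'tool_from_camera': array([[ 0.0005,  0.9636,  0.2674,  0.0734],
       [ 1.    , -0.0007,  0.0004, -0.0002],
       [ 0.0006,  0.2674, -0.9636, -0.093 ],
       [ 0.    ,  0.    ,  0.    ,  1.    ]])}
```

View pics/top0.png

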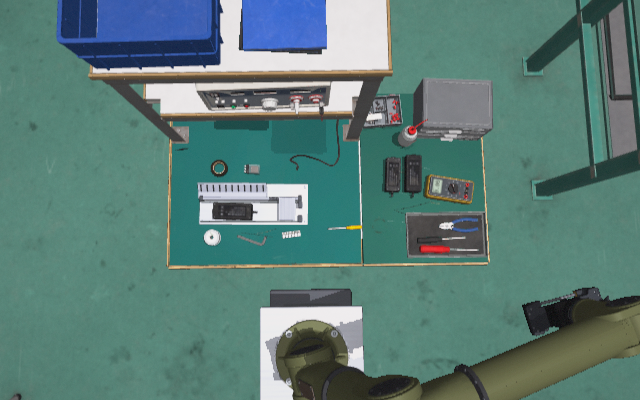

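View pics/side0.png

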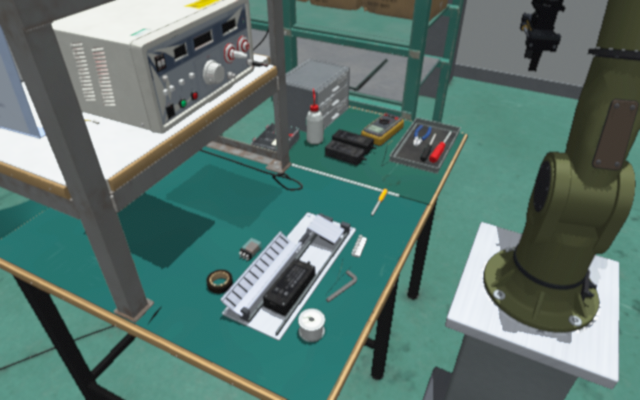

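The top view shows the nest at about (198–308, 183–224), with its x axis along image right (world −y) and the tread on the far side. The black adapter is at (213–253, 203–220) and the flap is at about (290, 208). The side view agrees with this. I'll zoom in for a first estimate.

```bash
cat > h.py <<'E'
import numpy as np,cv2
from scipy.spatial.transform import Rotation as R
from bench import ctrl
np.set_printoptions(precision=4,suppress=True)
def cam(n,s=None):
    c=ctrl.calibration(n)
    if n!="wrist": return c["K"],R.from_rotvec(c["attitude"]).as_matrix(),np.array(c["origin"])
    T=c["tool_from_camera"];Rt=R.from_rotvec(s["tool_rot"]).as_matrix()
    return c["K"],Rt@T[:3,:3],s["position"]+Rt@T[:3,3]
def hit(c,px,z):
    K,A,o=c;u,v=px
    d=A@np.array([(u-K[0,2])/K[0,0],-(v-K[1,2])/K[1,1],-1.]);return o+d*(z-o[2])/d[2]
def proj(c,P):
    K,A,o=c;p=A.T@(np.array(P)-o);return K[0,2]-K[0,0]*p[0]/p[2],K[1,2]+K[1,1]*p[1]/p[2]
E
python3 - <<'E'
from h import *
c=cam("top")
for p in [(198,224),(308,224),(308,184),(213,212),(253,212)]: print(p,hit(c,p,.005 if p[1]!=212 else .037))
im=cv2.imread("pics/top0.png")[170:240,185:325]
cv2.imwrite("pics/crop0.png",cv2.resize(im,None,fx=5.5,fy=5.5,interpolation=cv2.INTER_CUBIC))
E
```

```text
(198, 224) [0.4117 0.3528 0.005 ]
(308, 224) [0.4068 0.004  0.005 ]
(308, 184) [0.5352 0.0023 0.005 ]
(213, 212) [0.446  0.2997 0.037 ]
(253, 212) [0.4443 0.175  0.037 ]
```

View pics/crop0.png

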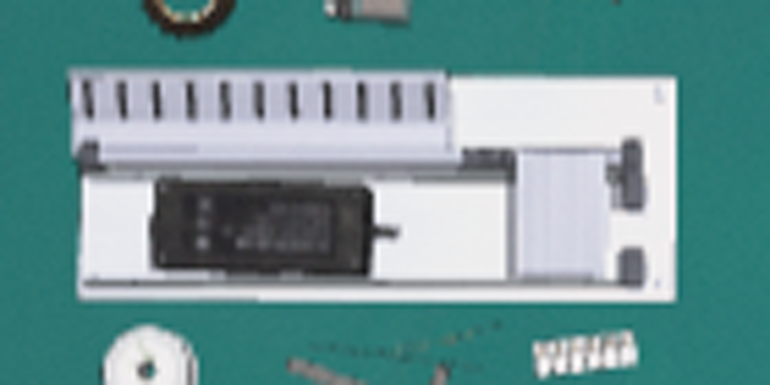

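The crop puts the plate corners at (79,300), (676,301) and (677,76). The adapter's rear end is at x≈151 and its front end at x≈372. From that, the nest origin is near (0.448, 0.174) with its x axis at about −90.8°. I'll move there now and measure again with the wrist camera.

Call:
drive_tool([
  [[4.7,-3.2,0],[0,0,0],0.3],
  [[4.7,-3.2,0],[0,0,0],0.3],
  [[4.7,-3.2,0],[0,0,0],0.3],
  [[4.7,-3.2,0],[0,0,0],0.3],
  [[4.7,-3.2,0],[0,0,0],0.3],
  [[4.7,-3.2,0],[0,0,0],0.3],
  [[4.7,-3.2,0],[0,0,0],0.3],
  [[4.7,-3.2,0],[0,0,0],0.3],
  [[4.7,-3.2,0],[0,0,0],0.3],
])

```text
time: 1.23
position: [0.4991, -0.2467, 0.292]
tool_rot: [3.118, 0.385, -0.001]
ft_force: [0.2, -0.7, -0.4]
grip_width: 0.65
grip_force: 0.0
```

Call:
drive_tool([
  [[1.2,-5.5,0],[0,0,0],0.3],
  [[1.2,-5.5,0],[0,0,0],0.3],
  [[1.2,-5.5,0],[0,0,0],0.3],
  [[1.2,-5.5,0],[0,0,0],0.3],
  [[1.2,-5.5,0],[0,0,0],0.3],
  [[1.2,-5.5,0],[0,0,0],0.3],
  [[1.2,-5.5,0],[0,0,0],0.3],
  [[1.2,-5.5,0],[0,0,0],0.3],
  [[1.2,-5.5,0],[0,0,0],0.3],
  [[1.2,-5.5,0],[0,0,0],0.3],
])

```text
time: 2.48
position: [0.4808, 0.3157, 0.292]
tool_rot: [3.117, 0.384, 0.0]
ft_force: [1.4, 0.4, -0.2]
grip_width: 0.65
grip_force: 0.0
```

Call:
drive_tool([
  [[0,0,0],[0,0,-9.4],0.3],
  [[0,0,0],[0,0,-9.4],0.3],
  [[0,0,0],[0,0,-9.4],0.3],
  [[0,0,0],[0,0,-9.4],0.3],
  [[0,0,0],[0,0,-9.4],0.3],
  [[0,0,0],[0,0,-9.4],0.3],
  [[0,0,0],[0,0,-9.4],0.3],
  [[0,0,0],[0,0,-9.4],0.3],
  [[0,0,0],[0,0,0],0.3],
])

```text
time: 3.6
position: [0.4808, 0.3142, 0.2917]
tool_rot: [-2.237, -2.205, 0.001]
ft_force: [-0.6, -0.0, 0.5]
grip_width: 0.649
grip_force: 0.0
```

```bash
python3 - <<'E'
from h import *
s=ctrl.get_state();im=ctrl.get_image("wrist")[:,:,::-1].copy();cv2.imwrite("pics/w0.png",im)
c=cam("wrist",s)
print(s["position"],R.from_rotvec(s["tool_rot"]).as_matrix())
O=np.array([.448,.174]);a=np.radians(-90.8);X=np.array([np.cos(a),np.sin(a)]);Y=np.array([-X[1],X[0]])
def W(x,y,z): return [*(O+X*x+Y*y),z]
for n in [(-.175,-.04,.005),(.17,-.04,.005),(.17,.09,.005),(-.127,-.026,.037),(-.127,.026,.037),(-.17,-.0285,.015),(.04,.0835,.048)]: print(n,np.round(proj(c,W(*n)),1))
E
```

```text
[0.4808 0.3142 0.2917] [[ 0.0143  0.9999 -0.001 ]
 [ 0.9999 -0.0143 -0.0002]
 [-0.0002 -0.001  -1.    ]]
(-0.175, -0.04, 0.005) [264.4 147.4]
(0.17, -0.04, 0.005) [274.9 358.1]
(0.17, 0.09, 0.005) [353.6 358.2]
(-0.127, -0.026, 0.037) [272.8 188.4]
(-0.127, 0.026, 0.037) [314.  188.4]
(-0.17, -0.0285, 0.015) [272.1 152.1]
(0.04, 0.0835, 0.048) [355.8 307.5]
```

View pics/w0.png

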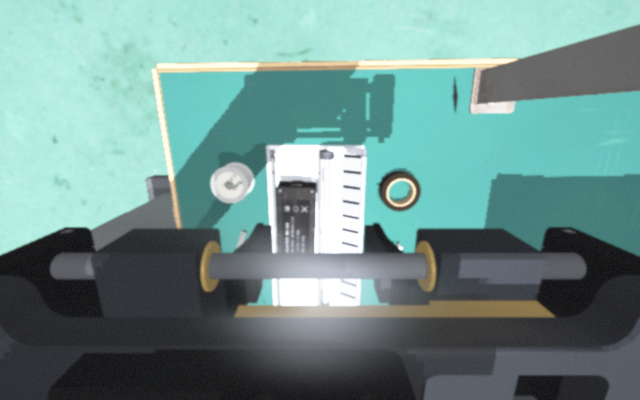

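The wrist view shows the rear edge of the nest near row 146 (columns 266–366). The adapter's rear end is near row 183 (columns 276–318), and the rails and tread to its right are partly hidden by the gripper. I'll enlarge this part.

```bash
python3 - <<'E'
import cv2
im=cv2.imread("pics/w0.png")[135:235,250:380]
cv2.imwrite("pics/w0c.png",cv2.resize(im,None,fx=6,fy=6,interpolation=cv2.INTER_CUBIC))
E
```

```text
(no output)
```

View pics/w0c.png

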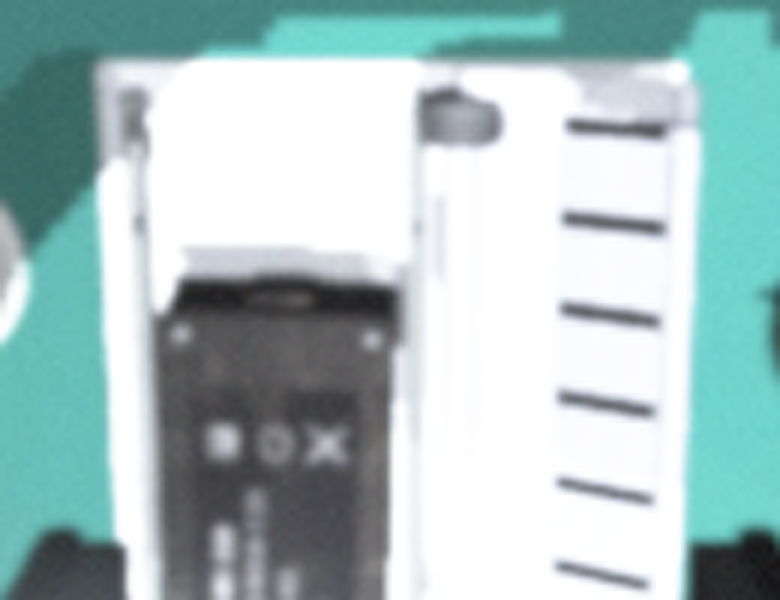

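The crop shows the adapter's rear top edge at row ≈187.5, centred on column ≈296. That puts the rear at nest x≈−127 mm, and the lane about 2.5 mm further along +y than my first estimate. I'll set the fingertips behind the adapter and above the tread, then go down.

Call:
drive_tool([
  [[0.6,0.8,3.0],[0,0,0],0.3],
  [[0,0,4.5],[0,0,0],0.3],
  [[0,0,4.5],[0,0,0],0.3],
  [[0,0,3.5],[0,0,0],0.3],
  [[0,0,1.2],[0,0,0],0.3],
  [[0,0,0],[0,0,0],0.3],
])

```text
time: 4.4
position: [0.4889, 0.3204, 0.1252]
tool_rot: [-2.236, -2.206, 0.001]
ft_force: [-0.5, 1.5, 0.3]
grip_width: 0.65
grip_force: 0.0
```

Call:
drive_tool([
  [[0,0,0.5],[0,0,0],0.3],
  [[0,0,0.5],[0,0,0],0.3],
  [[0,0,0.5],[0,0,0],0.3],
  [[0,0,0.5],[0,0,0],0.3],
  [[0,0,0],[0,0,0],0.3],
])

```text
time: 5.03
position: [0.4893, 0.3204, 0.1053]
tool_rot: [2.235, 2.207, 0.001]
ft_force: [0.0, -0.4, 2.5]
grip_width: 0.647
grip_force: 1.2
```

```bash
python3 - <<'E'
from h import *
s=ctrl.get_state();print(s["position"],s["ft_force"])
a=ctrl.get_image("wrist")[:,:,::-1][130:400,200:440];b=ctrl.get_image("side")[:,:,::-1][195:345,200:380]
b=cv2.resize(b,(400,333));a=cv2.resize(a,(400,450))
cv2.imwrite("pics/p1.png",np.hstack([a,np.vstack([b,np.zeros((117,400,3),np.uint8)])]))
E
```

```text
[0.4893 0.3204 0.1053] [ 0.0476 -0.4113  2.5229]
```

View pics/p1.png

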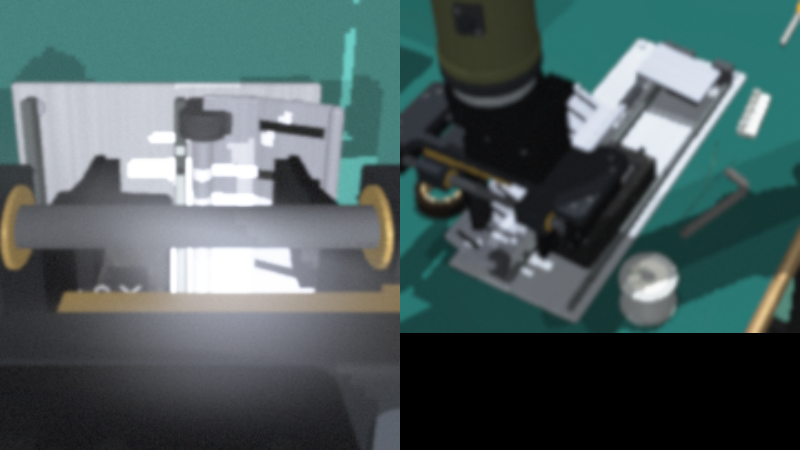

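The left half shows the lane finger between the rails behind the adapter, and the other finger on the ribbed tread (about (290, 180)). In the side view the flap is starting to rise. The contact force is 2.5 N upward, so I'll keep pressing.

Call:
drive_tool([
  [[0,0,0.4],[0,0,0],0.3],
  [[0,0,0.4],[0,0,0],0.3],
  [[0,0,0.4],[0,0,0],0.3],
  [[0,0,0.2],[0,0,0],0.3],
  [[0,0,0],[0,0,0],0.3],
])

```text
time: 5.75
position: [0.4893, 0.3205, 0.0912]
tool_rot: [2.235, 2.207, 0.001]
ft_force: [3.8, 0.3, 4.3]
grip_width: 0.651
grip_force: 2.0
```

Call:
drive_tool([
  [[0,0,0.1],[0,0,0],0.3],
  [[0,0,0],[0,0,0],0.3],
])

```text
time: 6.0
position: [0.4892, 0.3205, 0.0903]
tool_rot: [2.235, 2.207, 0.001]
ft_force: [2.9, 0.5, 4.0]
grip_width: 0.648
grip_force: 2.2
```

```bash
python3 - <<'E'
from h import *
s=ctrl.get_state();print(s["position"],s["ft_force"])
b=ctrl.get_image("side")[:,:,::-1][195:345,200:380]
cv2.imwrite("pics/p2.png",cv2.resize(b,None,fx=4,fy=4,interpolation=cv2.INTER_CUBIC))
E
```

```text
[0.4892 0.3205 0.0903] [2.8792 0.5161 4.0329]
```

View pics/p2.png

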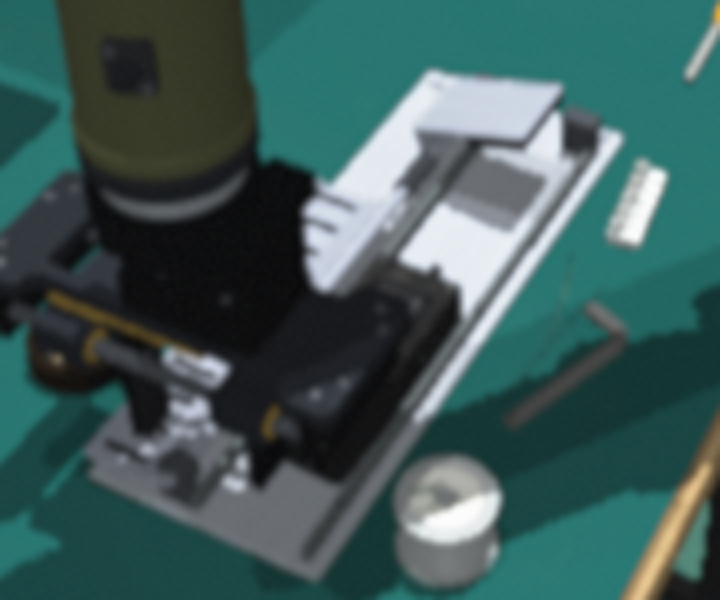

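The side view shows the flap swung well up, at about (490, 110), and clear of the lane. The adapter is in front of the finger. Now I'll push along tool −x.

Call:
drive_tool([
  [[-0.3,0,0.05],[0,0,0],0.3],
  [[-0.3,0,0],[0,0,0],0.3],
  [[-0.4,0,0],[0,0,0],0.3],
  [[-0.5,0,0],[0,0,0],0.3],
  [[-0.5,0,0],[0,0,0],0.3],
  [[-0.5,0,0],[0,0,0],0.3],
  [[-0.5,0,0],[0,0,0],0.3],
  [[-0.5,0,0],[0,0,0],0.3],
  [[-0.5,0,0],[0,0,0],0.3],
])

```text
time: 7.18
position: [0.487, 0.2831, 0.0902]
tool_rot: [-2.23, -2.207, -0.004]
ft_force: [1.0, 5.8, 5.7]
grip_width: 0.652
grip_force: 3.6
```

Call:
drive_tool([
  [[-0.7,0,0],[0,0,0],0.3],
  [[-0.7,0,0],[0,0,0],0.3],
  [[-0.7,0,0],[0,0,0],0.3],
  [[-0.7,0,0],[0,0,0],0.3],
  [[-0.7,0,0],[0,0,0],0.3],
  [[-0.7,0,0],[0,0,0],0.3],
  [[-0.7,0,0],[0,0,0],0.3],
  [[-0.7,0,0],[0,0,0],0.3],
  [[-0.7,0,0],[0,0,0],0.3],
  [[-0.7,0,0],[0,0,0],0.3],
  [[-0.7,0,0],[0,0,0],0.3],
  [[0,0,0],[0,0,0],0.3],
])

```text
time: 8.68
position: [0.4864, 0.2054, 0.0901]
tool_rot: [-2.232, -2.207, -0.002]
ft_force: [0.2, 3.7, 6.2]
grip_width: 0.648
grip_force: 3.7
```

```bash
python3 - <<'E'
from h import *
b=ctrl.get_image("side")[:,:,::-1][195:345,200:380];t=ctrl.get_image("top")[:,:,::-1][170:240,185:325]
cv2.imwrite("pics/p3.png",np.hstack([cv2.resize(b,(400,333)),cv2.resize(t,(400,333))]))
E
```

```text
(no output)
```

View pics/p3.png

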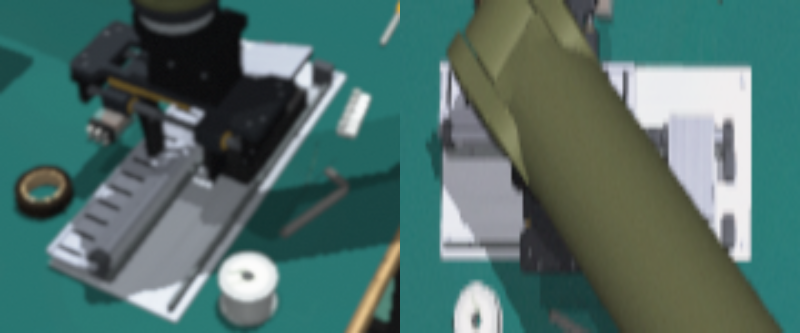

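The adapter is sliding between the rails, its front now nearly at the raised flap. The tread is still pressed level. I'll push the last stretch more slowly.

Call:
drive_tool([
  [[-0.5,0,0],[0,0,0],0.3],
  [[-0.5,0,0],[0,0,0],0.3],
  [[-0.5,0,0],[0,0,0],0.3],
  [[-0.5,0,0],[0,0,0],0.3],
  [[-0.5,0,0],[0,0,0],0.3],
  [[-0.5,0,0],[0,0,0],0.3],
  [[-0.3,0,0],[0,0,0],0.3],
  [[-0.2,0,0],[0,0,0],0.3],
  [[0,0,0],[0,0,0],0.3],
])

```text
time: 9.9
position: [0.4861, 0.1712, 0.0901]
tool_rot: [-2.231, -2.207, -0.004]
ft_force: [0.6, 4.2, 6.6]
grip_width: 0.654
grip_force: 3.7
```

Call:
drive_tool([
  [[-0.15,0,0],[0,0,0],0.3],
  [[-0.15,0,0],[0,0,0],0.3],
  [[0,0,0],[0,0,0],0.3],
])

```text
time: 10.28
position: [0.486, 0.1698, 0.0902]
tool_rot: [-2.229, -2.206, -0.008]
ft_force: [0.3, 8.5, 4.1]
grip_width: 0.653
grip_force: 5.6
```

Call:
drive_tool([
  [[-0.15,0,0],[0,0,0],0.3],
  [[-0.15,0,0],[0,0,0],0.3],
  [[0,0,0],[0,0,0],0.3],
])

```text
time: 10.65
position: [0.4859, 0.1693, 0.0907]
tool_rot: [-2.227, -2.205, -0.013]
ft_force: [0.5, 13.6, 4.1]
grip_width: 0.653
grip_force: 8.1
```

Call:
drive_tool([
  [[-0.15,0,0],[0,0,0],0.3],
  [[-0.15,0,0],[0,0,0],0.3],
  [[0,0,0],[0,0,0],0.3],
])

```text
time: 11.02
position: [0.4858, 0.1688, 0.0911]
tool_rot: [-2.225, -2.204, -0.019]
ft_force: [0.4, 18.1, 4.5]
grip_width: 0.649
grip_force: 10.8
```

The stop feels solid: 18 N with almost no travel, at the expected home position. I'll back off a little, let the tread rise gently, and then lift clear.

Call:
drive_tool([
  [[0.5,0,0],[0,0,0],0.3],
  [[0.5,0,0],[0,0,0],0.3],
  [[0.4,0,0],[0,0,0],0.3],
  [[0,0,0],[0,0,0],0.3],
])

```text
time: 11.52
position: [0.4861, 0.1708, 0.0899]
tool_rot: [2.235, 2.205, -0.011]
ft_force: [-4.3, -6.9, 16.6]
grip_width: 0.647
grip_force: 8.2
```

Call:
drive_tool([
  [[0,0,-0.4],[0,0,0],0.3],
  [[0,0,-0.4],[0,0,0],0.3],
  [[0,0,-0.4],[0,0,0],0.3],
  [[0,0,-0.4],[0,0,0],0.3],
  [[0,0,-0.4],[0,0,0],0.3],
  [[0,0,-0.5],[0,0,0],0.3],
  [[0,0,-1],[0,0,0],0.3],
  [[0,0,-3],[0,0,0],0.3],
  [[0,0,-4],[0,0,0],0.3],
  [[0,0,-4],[0,0,0],0.3],
  [[0,0,-4],[0,0,0],0.3],
])

```text
time: 12.9
position: [0.4869, 0.1736, 0.2765]
tool_rot: [2.234, 2.208, 0.0]
ft_force: [0.3, -0.7, 0.3]
grip_width: 0.648
grip_force: 0.0
```

Call:
drive_tool([
  [[6,0,0],[0,0,0],0.3],
  [[6,0,0],[0,0,0],0.3],
  [[6,0,0],[0,0,0],0.3],
  [[0,0,0],[0,0,0],0.3],
])

```text
time: 13.4
position: [0.485, 0.3608, 0.2753]
tool_rot: [-2.218, -2.217, -0.003]
ft_force: [-1.2, 0.0, -0.2]
grip_width: 0.65
grip_force: 0.0
```

```bash
python3 - <<'E'
from h import *
b=ctrl.get_image("side")[:,:,::-1][195:345,200:380];t=ctrl.get_image("top")[:,:,::-1][170:240,185:325]
cv2.imwrite("pics/p4.png",np.hstack([cv2.resize(b,(400,333)),cv2.resize(t,(400,200))[:, :] if 0 else cv2.resize(t,(400,333))]))
E
```

```text
(no output)
```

View pics/p4.png

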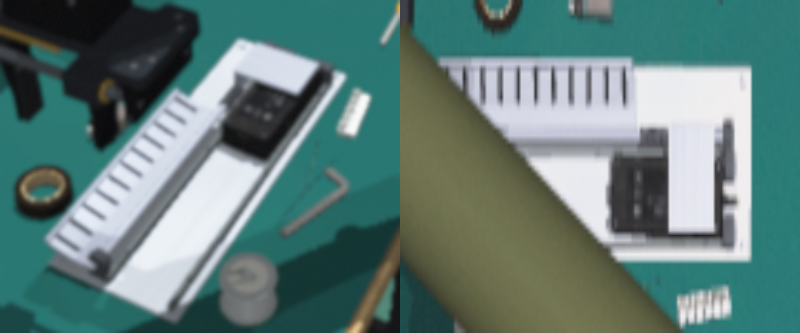

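The flap has closed on top of the adapter, whose front is at the stop posts (right half, column ≈722), and the tread is back up. I'll take one close look at the front end to confirm it is home.

Call:
drive_tool([
  [[-6,0,0],[0,0,0],0.3],
  [[-6,0,0],[0,0,0],0.3],
  [[-6,0,0],[0,0,0],0.3],
  [[-6,0,0],[0,0,0],0.3],
  [[-6,0,0],[0,0,0],0.3],
  [[-6,-2,0],[0,0,0],0.3],
  [[0,-2,4],[0,0,0],0.3],
  [[0,0,2],[0,0,0],0.3],
  [[0,0,0],[0,0,0],0.3],
])

```text
time: 14.62
position: [0.4437, -0.0074, 0.2138]
tool_rot: [-2.239, -2.202, 0.004]
ft_force: [-0.9, -0.2, 0.8]
grip_width: 0.652
grip_force: 0.0
```

```bash
python3 - <<'E'
from h import *
s=ctrl.get_state();c=cam("wrist",s);im=ctrl.get_image("wrist")[:,:,::-1]
O=np.array([.4505,.175]);a=np.radians(-90.8);X=np.array([np.cos(a),np.sin(a)]);Y=np.array([-X[1],X[0]])
for n in [(.14,0,.032),(.018,0,.037),(.17,-.04,.005)]: print(n,np.round(proj(c,[*(O+X*n[0]+Y*n[1]),n[2]]),1),s["position"])
cv2.imwrite("pics/p5.png",cv2.resize(im[60:260,220:440],None,fx=3,fy=3,interpolation=cv2.INTER_CUBIC))
E
```

```text
(0.14, 0, 0.032) [322.3 150. ] [ 0.4437 -0.0074  0.2138]
(0.018, 0, 0.037) [322.8   2.8] [ 0.4437 -0.0074  0.2138]
(0.17, -0.04, 0.005) [285.  175.2] [ 0.4437 -0.0074  0.2138]
```

View pics/p5.png

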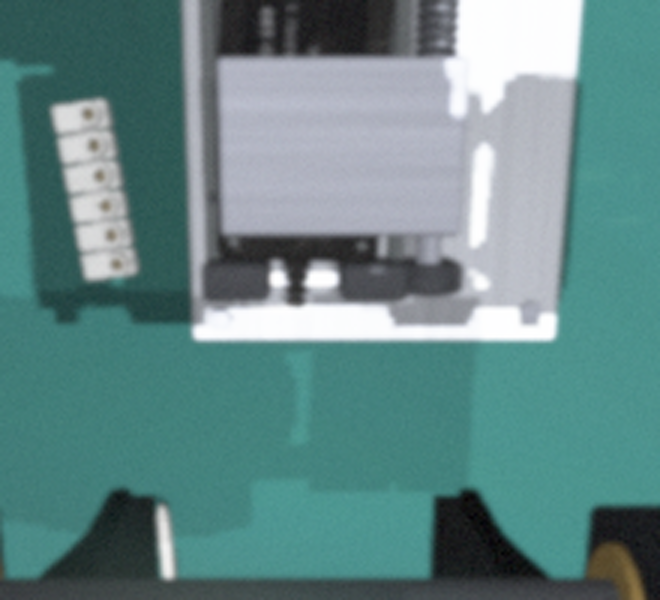

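The close view shows the adapter's front end flush against both dark posts (row ≈260). The cable stub is in the gap, the flap is lying on top, and the gripper is clear. I'm handing the job in.

```bash
python3 -c "
from bench import ctrl
print(ctrl.close_job())"
```

```text
the job is handed in; nothing more can be done
None
```

The adapter is pushed fully home against the end stop with the flap closed on top of it, and the job was handed in after about 15 s of the allowed 45 s; the judge returned no verdict.

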